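# Third hand at the bonding fixture

### The arm

A 6-joint arm with a two-finger parallel gripper is mounted at the origin on the work surface. World frame = base frame: x ahead of the robot, y to its left, z up, the work surface at z = 0. Lengths are in m, angles in rad, forces in N, time in s.
With the tool pointing down it reaches from about 0.275 to 0.725 m from the base axis. Payload 5.6 kg.
Tool frame: the origin (TCP) lies midway between the tips of the shut fingers; the grasp point (between the pads) lies 19 mm behind it (manip.tcp_to_grasp is the distance from the TCP to the grasp point, in m); z points along the fingers, y is the line along which they close (so a half turn about z gives the same grasp; the last joint's range is limited). The gripper opens to 85 mm and grips with 20 to 120 N. Pads are 22 mm wide; open, the fingers measure 114 mm over their backs; the gripper's body (76 mm by 85 mm) begins 54 mm behind the grasp point. The pads swing forward as they close: fully open they stand 13 mm farther back than shut.
Start: joints at [1.387, 0.255, 0.108, 0, -1.424, -0.285], TCP at [0.248, 0.491, 0.205] pointing down, gripper open.
Joint ranges: [-2.95, 2.95], [-1.21, 1.97], [-1.09, 1.5], [-2.87, 1.71], [-2.94, -0.07], [-3.05, 3.05]. Speed limits (rad/s): [2.57, 2.57, 3.14, 3.14, 3.14, 3.14].

### API

Orientations are given as a 3x3 rotation matrix whose columns are the frame's x, y, z axes.
In Python, from workcell import manip gives the robot as it stands. The module is installed in compiled form; this text tells all that it offers.
- The arm moves only by the shell command python3 -m pendant 'ROWS'. ROWS is a JSON object whose one key "steps" holds a list of rows, each a list of 3 entries, a list of its own where there are three numbers: the shift along the tool's x, y, z in units of 25 mm (1.0 is 25 mm), then the turn, a rotation vector about the tool's x, y, z in units of 8 degrees (1.0 is 8 degrees), then the opening, from -1 (shut) to 1 (fully open). In form: {"steps": [[[x, y, z], [rx, ry, rz], grip], ...]}. A call has 1 to 10 rows; each row shifts and turns the commanded pose from where the row before left it, along the tool's axes as they then stand; what a row does not reach is not made up. A row lasts 1/10 s, in which the tool goes at most 50 mm and 8.59 degrees, less where a joint would pass 70% of its speed; a pose out of reach is approached as far as the arm can. A call is refused whole if a number of a shift passes 1 or a number of a turn 1, either way. A call with a gripper value outside its range is refused whole. The fingers move at their own pace and stop on an object; the grip force is fixed at half the most. Time passes only in rows, so rows that do not move let the fingers close. It gives the time, the measured TCP pose, the force, the opening and the grip force at its end, in the units of the state.
- manip.read_state(): the state, without advancing time (a new reading comes with each control period).
- manip.snapshot(name): name is "scene" or "top"; returns a dict with "frame" (400x640x3 uint8, red, green, blue), "vfov" (degrees; the focal length in pixels is half the picture's height over the tangent of half this angle, whatever the lens; pixels are square), "cx", "cy" (the principal point, pixels), "distortion" ([k1, k2, p1, p2, k3] as OpenCV has them; the pictures are not rectified), "world_to_cam" (4x4, takes a point from world to camera coordinates). Camera axes: x right, y up, looking along -z (the intrinsics and any distortion apply to the point x, -y, -z); pixel columns grow to the right and rows downward; lengths in m; the calibration is good to about 2 mm. A picture is of the moment at which its call begins. There is no depth.
- manip.finish_job(): hands the job in; it is judged then, once.
The state is a dict: "clock": time; "q": joint angles; "qd": joint speeds; "tau": joint torques, N m; "eef_pos": TCP position; "eef_rot": TCP orientation; "force": force on the tool from outside, world axes, zero at the start; "ft_torque": the same for the moment, N m; "width": finger opening in m; "gripper_force": force on a finger pad.
Only numpy, scipy, OpenCV 4.12 (cv2) and the standard library are available. Lean on these libraries where they do the work, as an engineer would, in place of code of your own. Each camera call takes 0.05 s, during which the arm holds its last target. There are 200 camera calls.

### The job

Slide the tray carrying the panel sample all the way into the blue slotted holder, right up against its stop. Then pick the sprung tweezers up off their stand, and hold them level with their tips a few millimetres above the panel, not touching it, squeezed so that one tip is over each of the two orange lines (tips 14 mm apart), near the brass insert between the lines. Finish while still holding the tweezers there, steady at that gap, for me to place a part between the tips; leave the other things on the bench where they are.

Things in the scene. Friction and masses are not known exactly. Their poses are not given: they have to be found in the camera images.
- holder: Blue slotted holder fixed to the bench, 24 mm high. Origin on the bench where the tray's origin is when home; +x = push-in direction. Open at its -x end, no floor (the tray slides on the bench). Rails 88 mm apart from x = -30 to 80 mm, flared guides 135 mm wide overall from -60 to -30; lips over the tray's edges, 71 mm apart, 11 to 21 mm up; stop face at x = 70 mm.
- tray: Steel tray plate 140 (x) by 84 (y) by 6 mm, loose on the bench, about 0.3 kg. Origin at the centre of its underside; its +x end enters the slot first. A red upright handle post (16 mm in x, 20 mm in y, from 6 to 44 mm above the bench) stands at x = -58 mm, y = 0. The panel lies in a shallow nest (rim 5 mm high, 1 mm play) centred at x = 20 mm.
- panel: Sandwich panel sample, dark skins and pale foam core, 56 (x) by 50 (y) by 22 mm, 60 g, loose in the tray's nest with its axes along the tray's. Origin at the centre of its underside, which lies on the tray plate 6 mm above the bench.
- marks (a point): Point at the centre of the panel's top (28 mm above the bench when on the tray), on the small brass insert, midway between two orange lines. The lines run along the panel's x, at y = +7 and -7 mm (14 mm apart, each 3 mm wide).
- tweezers: Loose sprung steel tweezers, 54 g, level on the stand. Origin midway between the two green grip pads (36 mm long, 18 mm high, at x = 0); x to the tips, y across, z up. Bent tips end at x = 70, z = -40 mm; rear joint at x = -105. Width over pads 36 mm free (tip gap 40), 20.5 mm at tip gap 14; 1 mm there = 1.67 mm at the tips. Balance point x = -15.
- tip_left (a point): Inner face of the end of the +y leg (tweezers frame). The distance from tip_left to tip_right is the tip gap.
- tip_right (a point): Inner face of the end of the -y leg.
- tip_mid (a point): Point midway between the two tip ends, at their lowest point; at x = +70 mm, z = -40 mm in the tweezers frame.
- leg_left (a joint): Closing angle of the +y leg, rad: 0 free and open, 0.075 at a 14 mm tip gap, 0.115 tips shut. The other leg turns equally. Each pad springs out, evenly from 0 N when free to 9 N at gap 14, where the outer pad faces are parallel.
- stand: Grey tweezers stand fixed to the bench, base 168 by 60 by 8 mm (x -118 to 50 mm). Two posts, 55 mm high, carry the tweezers: 46 mm wide (y) at x = 36 to 44 mm, 26 mm wide at x = -111 to -97 mm. Origin on the bench straight below the tweezers' starting origin, which is 61 mm up; same axes.
- tape: Bystander: blue tape roll lying flat, 90 mm across, 25 mm high; origin at the centre of its underside.
- wax_tin: Bystander: yellow tin, 84 mm across, 45 mm high; origin at the centre of its underside.
- jar: Bystander: small white jar with black cap, 48 mm across, 60 mm high; origin at the centre of its underside.
- spatula: Bystander: spatula lying on the bench; origin under it.
- hardener: Bystander: white bottle, 40 mm across, 100 mm high; origin at the centre of its underside.
- brush: Bystander: brush lying on the bench; origin under it.
Mind the look-alikes: they are no part of the job. There is more than one size of the panel; the job needs the smallest.

How it is judged:
On the way, in this order (a step that is already met when the one before it is completed fails the run):
1. the tray with the panel is home in the holder (x of tray in the frame of holder between -0.004 and 0.004 m and y of tray in the frame of holder between -0.005 and 0.005 m and z of tray in the frame of holder between -0.003 and 0.004 m and angle between the x axis of tray and the x axis of holder, either way round below 0.06 rad and x of panel in the frame of tray between 0.016 and 0.024 m and y of panel in the frame of tray between -0.004 and 0.004 m and z of panel in the frame of tray between 0.004 and 0.009 m), for 0.2 s.
2. the tweezers are lifted off their stand by the gripper (height (world z) of tweezers above 0.08 m and contact force between the fingers and tweezers above 0.5 N), for 0.2 s.
3. the tips are held at the marked gap over the lines for 0.5 s (all of step 1 and distance between tip_left and tip_right between 0.011 and 0.017 m and x of tip_mid in the frame of marks between -0.012 and 0.012 m and y of tip_mid in the frame of marks between -0.005 and 0.005 m and z of tip_mid in the frame of marks between 0.0015 and 0.02 m and angle between the x axis of tweezers and the x axis of panel, either way round below 0.3 rad and angle between tweezers's own z axis and vertical below 0.3 rad and contact force between the fingers and tweezers above 1 N and contact force between tweezers and panel below 0.3 N and contact force between tweezers and tray below 0.3 N and contact force between tweezers and holder below 0.3 N and linear speed of tweezers below 0.02 m/s and velocity of joint leg_left between -0.05 and 0.05 rad/s), for 0.5 s.
At the end, for the whole second after the job is handed in: Tray home (within 4 mm), panel in its nest; gripper alone carries the tweezers: tip gap 14 +-3 mm, tip midpoint within 5 mm across and 12 mm along the lines of their centre, 1.5 to 20 mm above the panel, level and along the lines within 0.3 rad, steady for 0.5 s and the last second (all of step 3); the arm keeps its last pose, push and grip.
It fails at once if the tips are pressed on the panel (contact force between tweezers and panel above 3 N).
It fails at once if a bystander is moved (distance of any of tape, wax_tin, jar, spatula, hardener, brush from where it was at the start of the episode above 0.03 m).
It also fails if it takes over 64 s, if anything falls off the work surface, if the arm or the gripper's body presses on something with over 40 N, if the wrist force passes 120 N, or if a joint passes its speed limit or range.

## Working session

There is one attempt and no reset: what is moved stays moved. The work goes in short steps, Python scripts to look and compute and a shell command to move; the robot and the scene stay as the last step left them, time stands still between calls to the robot, and variables do not carry over. Pictures are saved under pics/ and viewed, at most 13 in all, crops included, and the job is handed in when it is done.

```bash
mkdir -p pics
cat > h.py <<'E'
import numpy as np, cv2
from workcell import manip
def snap(n,f=None):
    s=manip.snapshot(n); im=np.ascontiguousarray(s["frame"][:,:,::-1]); s["im"]=im
    if f: cv2.imwrite("pics/"+f,im)
    return s
def K(s):
    f=200/np.tan(np.radians(s["vfov"])/2); return np.array([[f,0,s["cx"]],[0,f,s["cy"]],[0,0,1.]])
def ray(s,px):
    p=cv2.undistortPoints(np.array(px,float).reshape(-1,1,2),K(s),np.array(s["distortion"],float)).reshape(-1,2)
    d=np.c_[p[:,0],-p[:,1],-np.ones(len(p))]; T=np.array(s["world_to_cam"]); R=T[:3,:3]
    return -R.T@T[:3,3], d@R
def onz(s,px,z):
    o,d=ray(s,px); return o+d*((z-o[2])/d[:,2])[:,None]
def proj(s,P):
    T=np.array(s["world_to_cam"]); c=np.array(P,float).reshape(-1,3)@T[:3,:3].T+T[:3,3]; c=c*[1,-1,-1]
    return cv2.projectPoints(c,np.zeros(3),np.zeros(3),K(s),np.array(s["distortion"],float))[0].reshape(-1,2)
def tri(s1,p1,s2,p2):
    o1,d1=ray(s1,p1);o2,d2=ray(s2,p2);out=[]
    for a,b in zip(d1,d2):
        a=a/np.linalg.norm(a);b=b/np.linalg.norm(b)
        t=np.linalg.lstsq(np.c_[a,-b],o2-o1,rcond=None)[0]; A=o1+a*t[0];B=o2+b*t[1]
        out.append([*((A+B)/2),np.linalg.norm(A-B)])
    return np.array(out)
E
python3 - <<'E'
from h import *
for n in("scene","top"):
    s=snap(n,n+"0.png"); print(n,s["vfov"],s["cx"],s["cy"],s["distortion"]); o,d=ray(s,[[320,200]]);print(o,d)
st=manip.read_state();print(st["clock"],st["eef_pos"],st["eef_rot"],st["width"],manip.tcp_to_grasp)
E
```

```text
scene 56.12593227902611 316.40054207388164 197.5069804900748 [-0.08206266  0.          0.          0.          0.        ]
[0.8725063  0.42618247 0.9154722 ] [[-0.30026607 -0.44735873 -0.84252399]]
top 43.23580671951844 312.382717858341 202.03015268820246 [-0.0506743  0.         0.         0.         0.       ]
[ 0.35758887 -0.0463056   1.30012016] [[ 0.15254375 -0.00426473 -0.98841095]]
0.1 [0.24823126 0.49025866 0.20460266] [[ 8.92077203e-01 -4.51882491e-01 -6.91669642e-04]
 [-4.51883015e-01 -8.92075911e-01 -1.51970432e-03]
 [ 6.97059496e-05  1.66824735e-03 -9.99998606e-01]] 0.08536448994510622 0.0187
```

View pics/scene0.png

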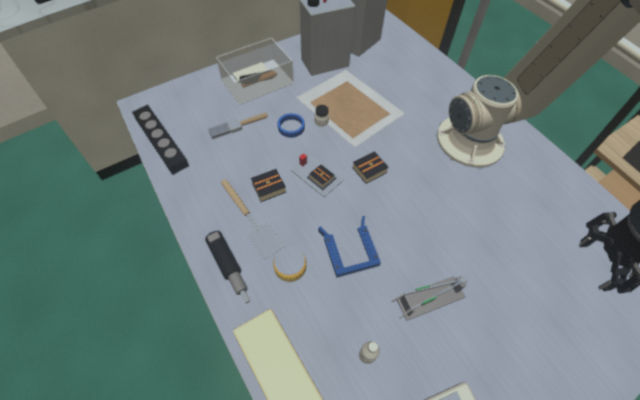

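View pics/top0.png

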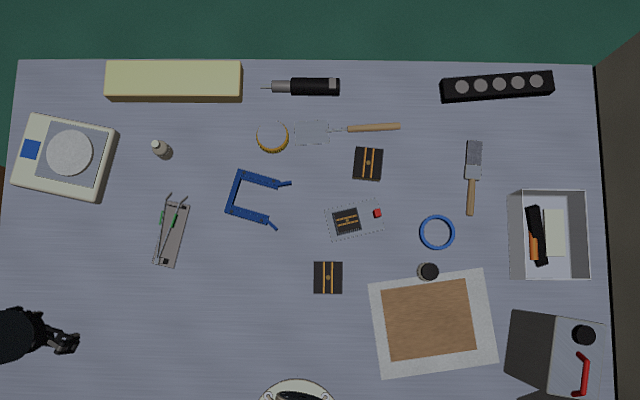

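Candidates for the panel: the one on the tray in top at (346,221) / scene (322,176), and look-alikes at top (368,163) and (328,278). I choose the one on the tray, which is the smallest. The holder is at top (255,197) and the tweezers at (172,225). The blue ring at (437,232) is the tape, not the holder. Next, a close crop to check.

Run:
```python
from h import *
im=cv2.imread("pics/top0.png");a=cv2.resize(im[150:250,215:395],None,fx=4.4,fy=4.4,interpolation=cv2.INTER_CUBIC)[:,:792]
cv2.imwrite("pics/c1.png",a)
t=im[180:275,140:205]; t=cv2.resize(t,None,fx=6,fy=6,interpolation=cv2.INTER_CUBIC)
sc=cv2.imread("pics/scene0.png")[265:325,385:475]; sc=cv2.resize(sc,(400,267),interpolation=cv2.INTER_CUBIC)
c=np.zeros((570,790,3),np.uint8);c[:,:390]=t;c[:267,390:790]=sc
sc=cv2.imread("pics/scene0.png")[150:205,285:375]; c[280:524,390:790]=cv2.resize(sc,(400,244),interpolation=cv2.INTER_CUBIC)
cv2.imwrite("pics/c2.png",c)
```

```text
(no output)
```

View pics/c1.png

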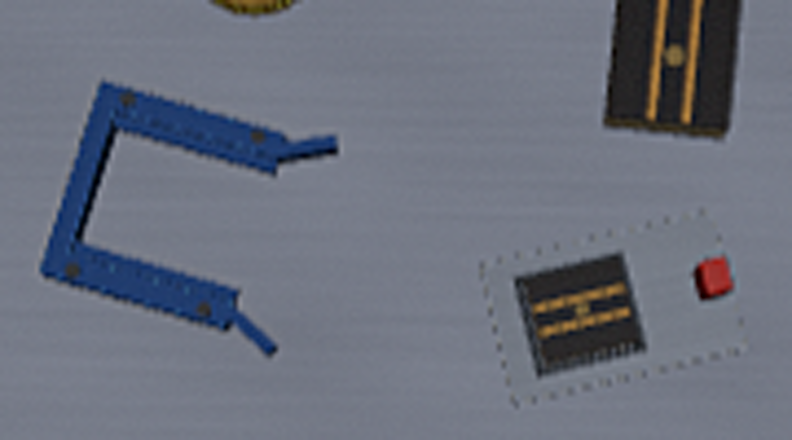

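View pics/c2.png

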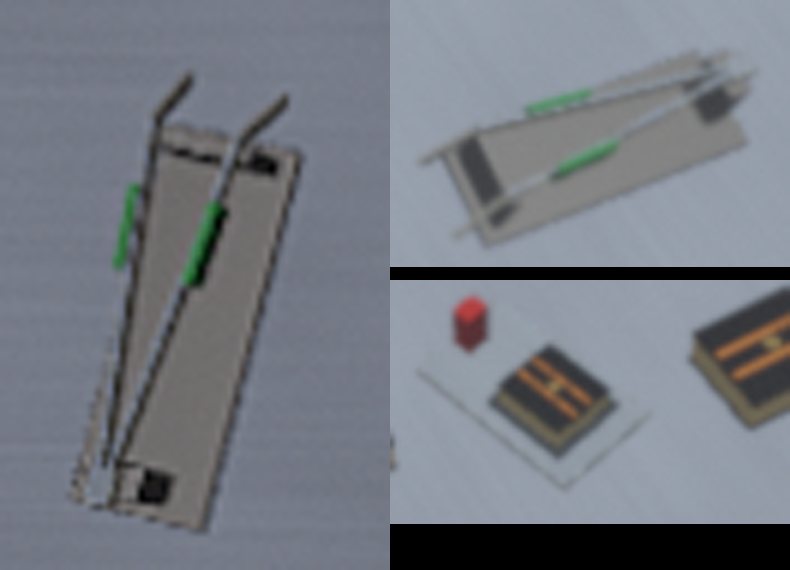

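The crops confirm that the small panel (crop 580,313) lies on the tray, with the red post at (714,278). The holder's mouth faces the tray, and the stop wall is at (75,175). The tweezers sit on the stand with the tips up-picture, legs open, and green pads at (127,227) and (205,243).

```bash
cat > m.py <<'E'
from h import *
def blob(s,lo,hi,box):
    x0,y0,x1,y1=box; hsv=cv2.cvtColor(s["im"],cv2.COLOR_BGR2HSV); m=np.zeros((400,640),np.uint8)
    m[y0:y1,x0:x1]=cv2.inRange(hsv,np.array(lo),np.array(hi))[y0:y1,x0:x1]; return m
def comps(m,a=6):
    n,l,st,c=cv2.connectedComponentsWithStats(m); return [(c[i].round(2),st[i,4]) for i in range(1,n) if st[i,4]>=a]
E
python3 - <<'E'
from m import *
t=snap("top");c=snap("scene")
C=lambda p:np.array(p,float)/4.4+[215,150]-.4
# tray corners
q=onz(t,C([(482,262),(705,210),(745,350),(516,405)]),.006)
print("tray corners",q.round(4).tolist(),"centre",q.mean(0),"angles",[np.degrees(np.arctan2(*(q[i]-q[j])[1::-1])) for i,j in((0,1),(3,2))], np.degrees(np.arctan2(*(q[0]-q[3])[1::-1])))
# red
for s,b in((t,(360,195,395,230)),(c,(290,145,315,170))):
    m=blob(s,(0,120,80),(8,255,255),b);print("red",comps(m))
# orange
for s,b in((t,(325,200,365,240)),(c,(300,160,345,190))):
    m=blob(s,(8,100,90),(28,255,255),b);print("orange",comps(m,3), cv2.moments(m,True)['m10']/m.astype(bool).sum(),cv2.moments(m,True)['m01']/m.astype(bool).sum())
for s,b in((t,(150,190,190,250)),(c,(390,260,470,320))):
    m=blob(s,(45,80,40),(85,255,255),b);print("green",comps(m))
# holder
m=blob(t,(100,100,60),(130,255,255),(215,160,300,235))
m2=cv2.morphologyEx(m,cv2.MORPH_OPEN,np.ones((5,5),np.uint8))
pts=cv2.findNonZero(m2);r=cv2.minAreaRect(pts);bx=cv2.boxPoints(r);print("rect",r)
q=onz(t,bx,.024);print(q.round(4).tolist())
qq=onz(t,C([(103,82),(41,270),(280,133),(276,174),(239,290),(226,330),(118,124),(80,243)]),.024);print("hand",qq.round(4).tolist())
print("stand base",onz(t,[[140+160/6,180+122/6],[140+302/6,180+150/6],[140+207/6,180+530/6],[140+72/6,180+500/6]],.008).round(4).tolist())
E
```

```text
tray corners [[0.5335, -0.0629, 0.006], [0.566, -0.1941, 0.006], [0.4834, -0.2171, 0.006], [0.4497, -0.0835, 0.006]] centre [ 0.50813127 -0.13939199  0.006     ] angles [np.float64(103.8991634889222), np.float64(104.15414689797127)] 13.811066424952784
red [(array([377.07, 212.35]), np.int32(43))]
red [(array([302.33, 156.67]), np.int32(6))]
orange [(array([346.63, 219.94]), np.int32(81))] 346.6296296296296 219.93827160493828
orange [(array([321.85, 173.78]), np.int32(60))] 321.85 173.78333333333333
green [(array([160.42, 217.74]), np.int32(19)), (array([173.17, 220.2 ]), np.int32(30))]
green [(array([422.36, 287.29]), np.int32(14)), (array([428.73, 300.14]), np.int32(22))]
rect ((251.94374084472656, 196.1942596435547), (45.75319290161133, 46.05653381347656), 16.144338607788086)
[[0.5208, 0.1944, 0.024], [0.6367, 0.1657, 0.024], [0.6043, 0.0509, 0.024], [0.4895, 0.081, 0.024]]
hand [[0.6353, 0.1614, 0.024], [0.5233, 0.1936, 0.024], [0.6059, 0.0563, 0.024], [0.5815, 0.0581, 0.024], [0.513, 0.078, 0.024], [0.4896, 0.0849, 0.024], [0.6102, 0.1516, 0.024], [0.5395, 0.1714, 0.024]]
stand base [[0.5515, 0.3479, 0.008], [0.54, 0.285, 0.008], [0.376, 0.3181, 0.008], [0.3877, 0.3771, 0.008]]
```

```bash
cat >> m.py <<'E'
def plan(target,ang,grip=None,n=None):
    """rows from the present pose to TCP target, tool down, tool y at world angle ang (deg, mod 180)"""
    from scipy.spatial.transform import Rotation as R
    st=manip.read_state();A=np.array(st["eef_rot"]);p=np.array(st["eef_pos"])
    best=None
    for k in(0,180):
        a=np.radians(ang+k);y=np.array([np.cos(a),np.sin(a),0]);z=np.array([0,0,-1.]);B=np.c_[np.cross(y,z),y,z]
        rv=R.from_matrix(A.T@B).as_rotvec(degrees=True)/8
        d=A.T@(np.array(target)-p)/.025
        print("shift tool",d.round(2),"turn",rv.round(2),"| shift in final axes",(B.T@(np.array(target)-p)/.025).round(2))
    print("pos",p.round(4),"q",np.round(st["q"],3),"w",round(st["width"],4),"F",np.round(st["force"],1),"gf",round(st["gripper_force"],1),"t",st["clock"])
E
python3 - <<'E'
from m import *
t=snap("top");c=snap("scene")
def mean(s,lo,hi,b):
    ys,xs=np.nonzero(blob(s,lo,hi,b));return [xs.mean(),ys.mean()]
# looser red in scene, split top/side by eye: use silhouettes
for s,b in((t,(360,195,395,230)),(c,(290,145,315,170))):
    m=blob(s,(0,90,40),(12,255,255),b)|blob(s,(165,90,40),(180,255,255),b);ys,xs=np.nonzero(m);print(xs.mean(),ys.mean(),xs.min(),xs.max(),ys.min(),ys.max(),len(xs))
print("red tri",tri(t,[[377.07,212.35]],c,[[302.8,158.5]]), onz(t,[[377.07,212.35]],.035))
print("insert tri",tri(t,[[346.63,219.94]],c,[[321.85,173.78]]),onz(t,[[346.63,219.94]],.028))
g=tri(t,[[160.42,217.74],[173.17,220.2]],c,[[422.36,287.29],[428.73,300.14]]);print("green same",g)
g=tri(t,[[160.42,217.74],[173.17,220.2]],c,[[428.73,300.14],[422.36,287.29]]);print("green swap",g)
plan((.522,-.196,.12),13.9)
E
```

```text
377.037037037037 212.57407407407408 374 381 208 217 54
302.6666666666667 158.74074074074073 300 305 154 164 54
red tri [[ 0.52317408 -0.19649509  0.03103173  0.00074763]] [[ 0.52293771 -0.19627846  0.035     ]]
insert tri [[ 5.03366724e-01 -1.19673868e-01  2.84836404e-02  3.82536473e-04]] [[ 0.50356235 -0.11983412  0.028     ]]
green same [[0.5014106  0.32253377 0.10326471 0.02228145]
 [0.4914315  0.3298388  0.03160584 0.0204298 ]]
green swap [[0.49954432 0.34224616 0.06682764 0.00222474]
 [0.49331751 0.30991917 0.06869852 0.00112168]]
shift tool [22.17 19.55  3.42] turn [ 0.000e+00  1.000e-02 -1.634e+01] | shift in final axes [-29.29   4.03   3.4 ]
shift tool [22.17 19.55  3.42] turn [ 0.   -0.    6.16] | shift in final axes [29.29 -4.03  3.4 ]
pos [0.2484 0.4905 0.2051] q [ 1.387  0.255  0.108 -0.    -1.424 -0.285] w 0.0858 F [ 0.5  0.  -0.3] gf 0.0 t 0.3
```

```bash
python3 -m pendant '{"steps":[[[0,0,0],[0,0,0.9],1],[[0,0,0],[0,0,0.9],1],[[0,0,0],[0,0,0.9],1],[[0,0,0],[0,0,0.9],1],[[0,0,0],[0,0,0.9],1],[[0,0,0],[0,0,0.9],1],[[0,0,0],[0,0,0.76],1],[[1,-0.14,0],[0,0,0],1],[[1,-0.14,0],[0,0,0],1],[[1,-0.14,0],[0,0,0],1]]}'
python3 -m pendant '{"steps":[[[1,-0.14,0],[0,0,0],1],[[1,-0.14,0],[0,0,0],1],[[1,-0.14,0],[0,0,0],1],[[1,-0.14,0],[0,0,0],1],[[1,-0.14,0],[0,0,0],1],[[1,-0.14,0],[0,0,0],1],[[1,-0.14,0],[0,0,0],1],[[1,-0.14,0],[0,0,0],1],[[1,-0.14,0],[0,0,0],1],[[1,-0.14,0],[0,0,0],1]]}'
python3 -m pendant '{"steps":[[[1,-0.14,0],[0,0,0],1],[[1,-0.14,0],[0,0,0],1],[[1,-0.14,0],[0,0,0],1],[[1,-0.14,0],[0,0,0],1],[[1,-0.14,0],[0,0,0],1],[[1,-0.14,0],[0,0,0],1],[[1,-0.14,0],[0,0,0],1],[[1,-0.14,0],[0,0,0],1],[[1,-0.14,0],[0,0,0],1],[[1,-0.14,0],[0,0,0],1]]}'
python3 -m pendant '{"steps":[[[1,-0.14,0],[0,0,0],1],[[1,-0.14,0],[0,0,0],1],[[1,-0.14,0.4],[0,0,0],1],[[1,-0.14,1],[0,0,0],1],[[0.8,-0.14,1],[0,0,0],1],[[0.5,-0.1,1],[0,0,0],1],[[0,0,0],[0,0,0],1]]}'
python3 -c "
from m import *
plan((.523,-.1962,.014),14)"
```

```text
clock: 1.3
eef_pos: [0.2768, 0.4196, 0.2052]
eef_rot: [[0.24, -0.971, -0.0], [-0.971, -0.24, -0.0], [0.0, 0.0, -1.0]]
force: [1.3, -0.7, 1.7]
width: 0.0852
gripper_force: 0.0
clock: 2.3
eef_pos: [0.3707, 0.185, 0.2055]
eef_rot: [[0.24, -0.971, 0.0], [-0.971, -0.24, 0.0], [-0.0, -0.0, -1.0]]
force: [0.1, 0.4, -0.1]
width: 0.0851
gripper_force: 0.0
clock: 3.3
eef_pos: [0.4646, -0.0493, 0.2054]
eef_rot: [[0.239, -0.971, 0.0], [-0.971, -0.239, 0.0], [-0.0, -0.0, -1.0]]
force: [0.5, -0.2, -0.3]
width: 0.0855
gripper_force: 0.0
clock: 4.0
eef_pos: [0.5133, -0.1728, 0.1164]
eef_rot: [[0.237, -0.971, -0.007], [-0.971, -0.237, 0.001], [-0.003, 0.007, -1.0]]
force: [0.1, 0.2, 0.1]
width: 0.0854
gripper_force: 0.0
shift tool [ 1.02 -0.18  4.09] turn [ 0.04 -0.08 22.47] | shift in final axes [-1.    0.15  4.09]
shift tool [ 1.02 -0.18  4.09] turn [ 0.05  0.02 -0.03] | shift in final axes [ 1.   -0.15  4.09]
pos [ 0.5133 -0.1728  0.1164] q [-3.600e-02  2.880e-01 -7.700e-02 -1.000e-03 -1.214e+00  2.760e-01] w 0.0854 F [0.1 0.2 0.1] gf 0.0 t 4.0
```

```bash
python3 -m pendant '{"steps":[[[0.5,-0.09,0],[0,0,0],1],[[0.52,-0.09,0],[0.05,0.02,-0.03],1],[[0,0,0.8],[0,0,0],1],[[0,0,0.9],[0,0,0],1],[[0,0,0.9],[0,0,0],1],[[0,0,0.8],[0,0,0],1],[[0,0,0.6],[0,0,0],1],[[0,0,0],[0,0,0],1]]}'
python3 - <<'E'
from m import *
snap("scene","s2.png")
plan((.523,-.1962,.014),14)
im=cv2.imread("pics/s2.png")[110:230,240:380];cv2.imwrite("pics/c3.png",cv2.resize(im,None,fx=4,fy=4,interpolation=cv2.INTER_CUBIC))
E
```

```text
clock: 4.8
eef_pos: [0.5262, -0.196, 0.0196]
eef_rot: [[0.244, -0.97, 0.006], [-0.97, -0.244, -0.001], [0.002, -0.005, -1.0]]
force: [0.9, -0.0, 0.1]
width: 0.0851
gripper_force: 0.0
shift tool [-0.05  0.16  0.27] turn [  0.04  -0.08 -22.48] | shift in final axes [ 0.04 -0.16  0.28]
shift tool [-0.05  0.16  0.27] turn [-0.05 -0.02  0.02] | shift in final axes [-0.04  0.16  0.28]
pos [ 0.5271 -0.1963  0.0209] q [-0.078  0.399 -0.18   0.001 -0.984  0.324] w 0.0853 F [-0.1  0.4  0.8] gf 0.0 t 4.85
```

View pics/c3.png

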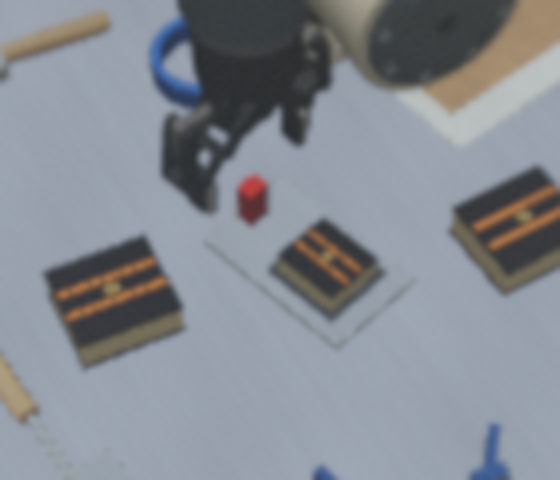

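The crop shows the fingers straddling the post (252,198) along the tray's y, but looking high at (205,210) and (295,140). I'll check by projecting the TCP.

Run:
```python
from m import *
c=snap("scene")
st=manip.read_state();p=np.array(st["eef_pos"]);R=np.array(st["eef_rot"])
for dz in(0,-.013,-.03):
  for dy in(-.043,0,.043):
    print(dz,dy,((proj(c,[p+R@[0,dy,dz]])-[240,110])*4).round(0))
print("post top",((proj(c,[[.523,-.1962,.044]])-[240,110])*4))
plan((.523,-.1962,.014),14)
```

```text
0 -0.043 [[205. 236.]]
0 0 [[246. 204.]]
0 0.043 [[286. 173.]]
-0.013 -0.043 [[204. 225.]]
-0.013 0 [[246. 193.]]
-0.013 0.043 [[286. 162.]]
-0.03 -0.043 [[203. 211.]]
-0.03 0 [[245. 179.]]
-0.03 0.043 [[286. 148.]]
post top [[250.8142558  183.09602546]]
shift tool [-0.06  0.19  0.31] turn [  0.04  -0.1  -22.48] | shift in final axes [ 0.05 -0.18  0.31]
shift tool [-0.06  0.19  0.31] turn [-0.06 -0.03  0.02] | shift in final axes [-0.05  0.18  0.31]
pos [ 0.5278 -0.1964  0.0217] q [-0.078  0.398 -0.179  0.001 -0.984  0.324] w 0.0855 F [ 0.3  0.4 -0.2] gf 0.0 t 4.9
```

```bash
python3 -m pendant '{"steps":[[[-0.06,0.19,0.35],[-0.06,-0.03,0.02],1],[[0,0,0],[0,0,0],1],[[0,0,0],[0,0,0],1]]}'
python3 -c "
from m import *
plan((.523,-.1962,.013),14)"
```

```text
clock: 5.2
eef_pos: [0.5219, -0.1957, 0.0119]
eef_rot: [[0.241, -0.971, -0.001], [-0.971, -0.241, 0.001], [-0.001, 0.001, -1.0]]
force: [0.1, 0.0, 0.5]
width: 0.0855
gripper_force: 0.0
shift tool [ 0.03 -0.04 -0.04] turn [ 1.000e-02 -1.000e-02  2.249e+01] | shift in final axes [-0.03  0.04 -0.04]
shift tool [ 0.03 -0.04 -0.04] turn [ 0.01  0.01 -0.01] | shift in final axes [ 0.03 -0.04 -0.04]
pos [ 0.5219 -0.1957  0.0119] q [-0.079  0.406 -0.195 -0.001 -0.972  0.323] w 0.0855 F [0.1 0.  0.5] gf 0.0 t 5.2
```

Close gently in steps to 15 mm (below the 20 mm post) so that the fingers grip it.

```bash
python3 -m pendant '{"steps":[[[0,0,0],[0,0,0],0],[[0,0,0],[0,0,0],-0.2],[[0,0,0],[0,0,0],-0.4],[[0,0,0],[0,0,0],-0.5],[[0,0,0],[0,0,0],-0.6],[[0,0,0],[0,0,0],-0.6],[[0,0,0],[0,0,0],-0.6],[[0,0,0],[0,0,0],-0.6]]}'
python3 -c "
from m import *
t=snap('top');print(comps(blob(t,(0,120,80),(8,255,255),(350,185,400,240))), comps(blob(t,(8,100,90),(28,255,255),(325,200,365,240)),10))
plan((.523,-.1962,.013),14)"
```

```text
clock: 6.0
eef_pos: [0.5223, -0.1957, 0.012]
eef_rot: [[0.241, -0.971, -0.001], [-0.971, -0.241, 0.001], [-0.001, 0.001, -1.0]]
force: [0.2, 1.5, 3.4]
width: 0.018
gripper_force: 46.3
[] [(array([349.05, 219.73]), np.int32(63))]
shift tool [ 0.03 -0.02 -0.04] turn [ 1.000e-02 -1.000e-02  2.249e+01] | shift in final axes [-0.03  0.02 -0.04]
shift tool [ 0.03 -0.02 -0.04] turn [ 0.    0.01 -0.01] | shift in final axes [ 0.03 -0.02 -0.04]
pos [ 0.5223 -0.1957  0.012 ] q [-0.079  0.406 -0.194 -0.001 -0.971  0.322] w 0.0185 F [0.5 0.3 3.5] gf 46.3 t 6.05
```

```bash
python3 -m pendant '{"steps":[[[-0.43,-0.02,0],[0,0,0.38],-0.6],[[-0.43,0,0],[0,0,0.38],-0.6],[[-0.43,0.03,0],[0,0,0.38],-0.6],[[-0.43,0.05,0],[0,0,0.38],-0.6],[[-0.42,0.07,0],[0,0,0.38],-0.6],[[-0.42,0.09,0],[0,0,0.38],-0.6],[[-0.41,0.12,0],[0,0,0.38],-0.6],[[-0.41,0.14,0],[0,0,0.38],-0.6],[[-0.4,0.16,0],[0,0,0.38],-0.6],[[-0.39,0.18,0],[0,0,0.36],-0.6]]}'
python3 -m pendant '{"steps":[[[0,0,0],[0,0,0],-0.6],[[0,0,0],[0,0,0],-0.6]]}'
python3 - <<'E'
from m import *
t=snap("top","t3.png");c=snap("scene","s3.png")
plan((.5008,-.0905,.012),-16.2)
a=cv2.imread("pics/t3.png")[150:260,205:405];b=cv2.imread("pics/s3.png")[120:280,250:400]
o=np.zeros((600,800,3),np.uint8);o[:330,:600]=cv2.resize(a,None,fx=3,fy=3,interpolation=cv2.INTER_CUBIC);o[330:600,:253]=cv2.resize(b,(253,270));cv2.imwrite("pics/c4.png",o)
E
```

```text
clock: 7.05
eef_pos: [0.5003, -0.0911, 0.012]
eef_rot: [[-0.282, -0.959, -0.002], [-0.959, 0.282, -0.001], [0.002, 0.002, -1.0]]
force: [-0.3, -4.6, 3.1]
width: 0.0181
gripper_force: 46.3
clock: 7.25
eef_pos: [0.5002, -0.0899, 0.012]
eef_rot: [[-0.279, -0.96, -0.002], [-0.96, 0.279, 0.002], [-0.001, 0.003, -1.0]]
force: [-3.4, 2.4, 6.1]
width: 0.0182
gripper_force: 46.6
shift tool [ 0.02 -0.03 -0.  ] turn [ 1.00e-02 -3.00e-02  2.25e+01] | shift in final axes [-0.02  0.03 -0.  ]
shift tool [ 0.02 -0.03 -0.  ] turn [ 0.02  0.01 -0.  ] | shift in final axes [ 0.02 -0.03 -0.  ]
pos [ 0.5003 -0.0899  0.012 ] q [ 0.129  0.324 -0.323 -0.003 -0.926 -0.411] w 0.0182 F [-2.5  3.1  6.9] gf 46.7 t 7.35
```

View pics/c4.png

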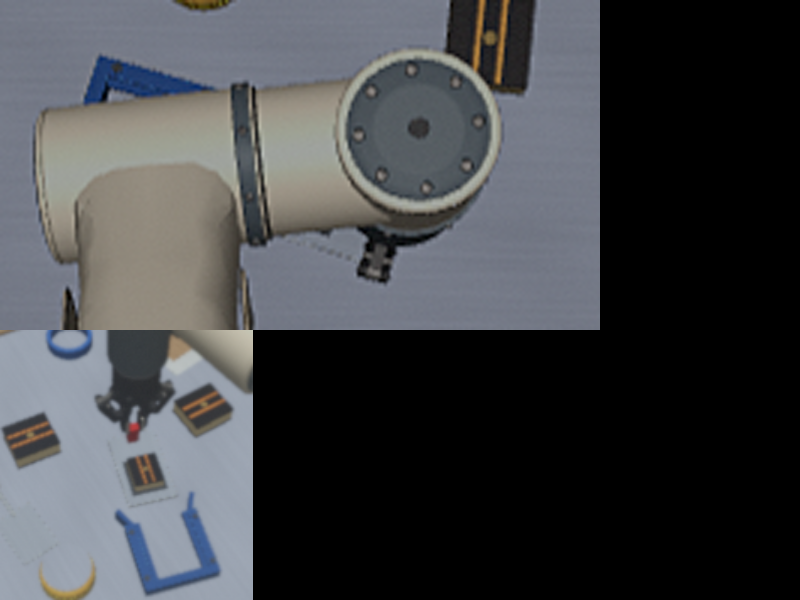

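The tray is lined up in front of the mouth in the scene view (panel at crop 147,472). The top view is hidden by the arm, so I'll measure the alignment from the scene camera.

Run:
```python
from m import *
c=snap("scene");ys,xs=np.nonzero(blob(c,(8,100,90),(28,255,255),(318,185,355,220)));print(len(xs))
P=onz(c,np.c_[xs,ys],.028)[:,:2];m=P.mean(0);print("insert",m)
o=np.array([.556,.0996]);u=np.array([np.cos(np.radians(73.8)),np.sin(np.radians(73.8))]);v=np.array([-u[1],u[0]])
print("in holder",(m-o)@u,(m-o)@v)
# holder edges in scene at z=.024 : transform all blue px to holder frame
m_=blob(c,(100,100,50),(130,255,255),(310,215,385,280));ys,xs=np.nonzero(m_)
H=(onz(c,np.c_[xs,ys],.024)[:,:2]-o);X=H@u;Y=H@v
for lo in(-25,-5,15,35,55):
    k=(X*1e3>=lo)&(X*1e3<lo+20);y=np.sort(Y[k]*1e3);g=np.argmax(np.diff(y));print(lo,y[0].round(1),"inner",y[g].round(1),y[g+1].round(1),y[-1].round(1))
k=abs(Y)<.025;print("stop x",X[k].min(),X[k].max())
# blank top view too from first picture
im=cv2.imread("pics/top0.png");t=snap("top");t["im"]=im
m_=blob(t,(100,100,50),(130,255,255),(215,160,300,235));ys,xs=np.nonzero(m_)
H=(onz(t,np.c_[xs,ys],.024)[:,:2]-o);X=H@u;Y=H@v
for lo in(-25,-5,15,35,55):
    k=(X*1e3>=lo)&(X*1e3<lo+20);y=np.sort(Y[k]*1e3);g=np.argmax(np.diff(y));print(lo,y[0].round(1),"inner",y[g].round(1),y[g+1].round(1),y[-1].round(1))
k=abs(Y)<.025;print("stop x",X[k].min(),X[k].max())
```

```text
76
insert [ 0.52180841 -0.01533194]
in holder -0.1199075638203588 0.0007689808913572196
-25 -62.0 inner -39.1 32.9 56.9
-5 -61.8 inner -39.1 33.4 57.0
15 -62.4 inner -39.1 33.3 56.6
35 -62.3 inner -38.4 33.6 56.7
55 -61.3 inner 16.8 19.3 56.9
stop x 0.06991594384726836 0.08512369595146732
-25 -59.6 inner -36.4 35.9 59.2
-5 -59.7 inner -35.9 36.0 59.0
15 -59.4 inner -35.7 36.3 59.6
35 -59.2 inner -35.9 36.6 59.4
55 -59.0 inner -34.5 -32.7 59.8
stop x 0.06852530502709499 0.08250666547356607
```

```bash
python3 -m pendant '{"steps":[[[-0.2,-0.07,0],[0,0,0],-0.6],[[-0.4,0,0],[0,0,0],-0.6],[[-0.4,0,0],[0,0,0],-0.6],[[-0.4,0,0],[0,0,0],-0.6],[[-0.4,0,0],[0,0,0],-0.6],[[-0.4,0,0],[0,0,0],-0.6],[[-0.3,0,0],[0,0,0],-0.6],[[-0.3,0,0],[0,0,0],-0.6]]}'
python3 -m pendant '{"steps":[[[-0.2,0,0],[0,0,0],-0.6],[[-0.2,0,0],[0,0,0],-0.6],[[-0.2,0,0],[0,0,0],-0.6],[[-0.2,0,0],[0,0,0],-0.6],[[-0.2,0,0],[0,0,0],-0.6],[[-0.2,0,0],[0,0,0],-0.6]]}'
python3 - <<'E'
from m import *
plan((.556-.058*.279,.0996-.058*.960,.012),-16.2)
c=snap("scene");ys,xs=np.nonzero(blob(c,(8,100,90),(28,255,255),(305,195,365,260)));
P=onz(c,np.c_[xs,ys],.028)[:,:2];m=P.mean(0);o=np.array([.556,.0996]);u=np.array([np.cos(np.radians(73.8)),np.sin(np.radians(73.8))]);v=np.array([-u[1],u[0]])
print(len(xs),"in holder",(m-o)@u,(m-o)@v)
E
```

```text
clock: 8.25
eef_pos: [0.5214, -0.0251, 0.012]
eef_rot: [[-0.279, -0.96, -0.003], [-0.96, 0.279, -0.002], [0.002, 0.003, -1.0]]
force: [-2.2, -6.6, 4.5]
width: 0.0181
gripper_force: 46.5
clock: 8.85
eef_pos: [0.5297, 0.0034, 0.012]
eef_rot: [[-0.279, -0.96, -0.004], [-0.96, 0.279, -0.002], [0.003, 0.003, -1.0]]
force: [-1.8, -5.8, 5.4]
width: 0.0185
gripper_force: 46.5
shift tool [-1.67  0.07 -0.01] turn [-0.03 -0.03 22.5 ] | shift in final axes [ 1.67 -0.07 -0.  ]
shift tool [-1.67  0.07 -0.01] turn [ 0.02 -0.02 -0.  ] | shift in final axes [-1.67  0.07 -0.  ]
pos [0.5297 0.0034 0.012 ] q [ 0.303  0.361 -0.267  0.001 -0.947 -0.586] w 0.0185 F [-1.8 -5.8  5.4] gf 46.5 t 8.85
86 in holder -0.022714827975773663 -0.0009278695264258504
```

```bash
python3 -m pendant '{"steps":[[[-0.2,0,0],[0,0,0],-0.6],[[-0.2,0,0],[0,0,0],-0.6],[[-0.2,0,0],[0,0,0],-0.6],[[-0.2,0,0],[0,0,0],-0.6],[[-0.2,0,0],[0,0,0],-0.6],[[-0.2,0,0],[0,0,0],-0.6],[[-0.1,0,0],[0,0,0],-0.6],[[-0.1,0,0],[0,0,0],-0.6],[[-0.1,0,0],[0,0,0],-0.6]]}'
python3 -m pendant '{"steps":[[[-0.08,0,0],[0,0,0],-0.6],[[0,0,0],[0,0,0],-0.6]]}'
python3 -m pendant '{"steps":[[[-0.08,0,0],[0,0,0],-0.6],[[0,0,0],[0,0,0],-0.6]]}'
python3 -m pendant '{"steps":[[[-0.08,0,0],[0,0,0],-0.6],[[0,0,0],[0,0,0],-0.6]]}'
```

```text
clock: 9.8
eef_pos: [0.5402, 0.0391, 0.012]
eef_rot: [[-0.279, -0.96, -0.004], [-0.96, 0.279, -0.002], [0.003, 0.003, -1.0]]
force: [-2.2, -6.7, 6.2]
width: 0.0183
gripper_force: 46.6
clock: 10.0
eef_pos: [0.5409, 0.0413, 0.012]
eef_rot: [[-0.279, -0.96, -0.003], [-0.96, 0.279, -0.002], [0.003, 0.003, -1.0]]
force: [-1.7, -5.4, 4.8]
width: 0.018
gripper_force: 46.6
clock: 10.2
eef_pos: [0.5412, 0.0427, 0.012]
eef_rot: [[-0.279, -0.96, -0.004], [-0.96, 0.279, -0.002], [0.003, 0.003, -1.0]]
force: [-2.3, -7.0, 6.3]
width: 0.0182
gripper_force: 46.6
clock: 10.4
eef_pos: [0.5412, 0.0427, 0.012]
eef_rot: [[-0.279, -0.96, -0.005], [-0.96, 0.279, -0.005], [0.007, 0.004, -1.0]]
force: [-1.3, -14.3, 6.8]
width: 0.0182
gripper_force: 46.7
```

```bash
python3 -m pendant '{"steps":[[[-0.08,0,0],[0,0,0],-0.6],[[0,0,0],[0,0,0],-0.6]]}'
python3 - <<'E'
from m import *
c=snap("scene","s5.png");ys,xs=np.nonzero(blob(c,(8,100,90),(28,255,255),(305,195,375,260)));
P=onz(c,np.c_[xs,ys],.028)[:,:2];m=P.mean(0);o=np.array([.556,.0996]);u=np.array([np.cos(np.radians(73.8)),np.sin(np.radians(73.8))]);v=np.array([-u[1],u[0]])
print(len(xs),"in holder",(m-o)@u,(m-o)@v,m)
E
```

```text
clock: 10.6
eef_pos: [0.5412, 0.0428, 0.0119]
eef_rot: [[-0.279, -0.96, -0.007], [-0.96, 0.279, -0.008], [0.01, 0.004, -1.0]]
force: [-1.3, -18.8, 8.2]
width: 0.0179
gripper_force: 46.8
92 in holder 0.017998035583021835 -0.0011349112531474706 [0.56211114 0.11656677]
```

```bash
python3 -m pendant '{"steps":[[[0.16,0,0],[0,0,0],-0.6],[[0,0,0],[0,0,0],-0.4],[[0,0,0],[0,0,0],-0.2],[[0,0,0],[0,0,0],0],[[0,0,0],[0,0,0],0],[[0,0,-0.5],[0,0,0],0],[[0,0,-1],[0,0,0],0],[[0,0,-1],[0,0,0],0],[[0,0,-1],[0,0,0],0],[[0,0,-1],[0,0,0],0]]}'
python3 -m pendant '{"steps":[[[0,0,-0.8],[0,0,0],0.3],[[0,0,0],[0,0,0],0.6],[[0,0,0],[0,0,0],0.6]]}'
python3 - <<'E'
from m import *
c=snap("scene","s6.png");ys,xs=np.nonzero(blob(c,(8,100,90),(28,255,255),(305,195,375,260)));
P=onz(c,np.c_[xs,ys],.028)[:,:2];m=P.mean(0);o=np.array([.556,.0996]);u=np.array([np.cos(np.radians(73.8)),np.sin(np.radians(73.8))]);v=np.array([-u[1],u[0]])
print(len(xs),"in holder",(m-o)@u,(m-o)@v,m)
plan((.492,.327,.12),79.2)
E
```

```text
clock: 11.65
eef_pos: [0.5423, 0.0451, 0.1264]
eef_rot: [[-0.28, -0.96, -0.001], [-0.96, 0.28, 0.001], [-0.001, 0.001, -1.0]]
force: [-0.3, -0.3, -0.4]
width: 0.0424
gripper_force: 0.0
clock: 11.95
eef_pos: [0.5424, 0.0452, 0.1452]
eef_rot: [[-0.28, -0.96, -0.0], [-0.96, 0.28, 0.002], [-0.002, 0.001, -1.0]]
force: [-0.2, -0.1, -1.0]
width: 0.0688
gripper_force: 0.0
84 in holder 0.01746032745452212 -0.0013767649465323524 [0.56219337 0.11598294]
shift tool [-10.26   5.08   0.99] turn [ 2.000e-02 -1.000e-02  1.056e+01] | shift in final axes [ 4.07 10.7   0.97]
shift tool [-10.26   5.08   0.99] turn [ 1.000e-02  2.000e-02 -1.194e+01] | shift in final axes [ -4.07 -10.7    0.97]
pos [0.5419 0.0451 0.1443] q [ 0.369  0.27  -0.027 -0.002 -1.275 -0.653] w 0.0686 F [-0.3 -0.6 -0.3] gf 0.0 t 12.0
```

```bash
python3 -m pendant '{"steps":[[[0,0,0],[0,0,1],0.6],[[0,0,0],[0,0,1],0.6],[[0,0,0],[0,0,1],0.6],[[0,0,0],[0,0,1],0.6],[[0,0,0],[0,0,1],0.6],[[0,0,0],[0,0,1],0.6],[[0,0,0],[0,0,1],0.6],[[0,0,0],[0,0,1],0.6],[[0,0,0],[0,0,1],0.6],[[0,0,0],[0,0,1],0.6]]}'
python3 -m pendant '{"steps":[[[0,0,0],[0,0,0.56],0.6],[[0.4,1,0],[0,0,0],0.6],[[0.4,1,0],[0,0,0],0.6],[[0.4,1,0],[0,0,0],0.6],[[0.4,1,0],[0,0,0],0.6],[[0.4,1,0],[0,0,0],0.6],[[0.4,1,0],[0,0,0],0.6],[[0.4,1,0],[0,0,0],0.6],[[0.4,1,0],[0,0,0],0.6],[[0.4,1,0],[0,0,0],0.6]]}'
python3 -m pendant '{"steps":[[[0.4,1,0],[0,0,0],0.6],[[0.1,0.7,0],[0,0,0],0.6],[[0,0,0],[0,0,0],0.6],[[0,0,0],[0,0,0],0.6]]}'
python3 - <<'E'
from m import *
t=snap("top","t7.png")
plan((.492,.327,.042),79.2)
ys,xs=np.nonzero(blob(t,(8,100,90),(28,255,255),(215,160,300,235)));print(len(xs))
if len(xs):
    P=onz(t,np.c_[xs,ys],.028)[:,:2];m=P.mean(0);print("insert top",m)
    o=np.array([.556,.0996]);u=np.array([np.cos(np.radians(73.8)),np.sin(np.radians(73.8))]);v=np.array([-u[1],u[0]]);print((m-o)@u,(m-o)@v)
E
```

```text
clock: 13.0
eef_pos: [0.5415, 0.0448, 0.1433]
eef_rot: [[-0.993, 0.115, -0.004], [0.115, 0.993, 0.0], [0.004, -0.0, -1.0]]
force: [-0.4, 0.8, -0.5]
width: 0.0686
gripper_force: 0.0
clock: 14.0
eef_pos: [0.495, 0.2835, 0.1436]
eef_rot: [[-0.982, 0.187, -0.003], [0.187, 0.982, -0.0], [0.003, -0.001, -1.0]]
force: [0.7, -0.1, 0.8]
width: 0.0684
gripper_force: 0.0
clock: 14.4
eef_pos: [0.4915, 0.3266, 0.144]
eef_rot: [[-0.982, 0.187, -0.003], [0.187, 0.982, -0.0], [0.003, -0.001, -1.0]]
force: [0.4, 0.6, -0.6]
width: 0.0686
gripper_force: 0.0
shift tool [-0.02  0.04  4.09] turn [-0.   -0.02  0.  ] | shift in final axes [-0.01  0.03  4.09]
shift tool [-0.02  0.04  4.09] turn [  0.03  -0.   -22.5 ] | shift in final axes [ 0.01 -0.03  4.09]
pos [0.4916 0.3262 0.1442] q [ 8.490e-01  3.590e-01  9.900e-02 -2.000e-03 -1.312e+00 -2.608e+00] w 0.0686 F [ 0.4  0.3 -0.1] gf 0.0 t 14.45
99
insert top [0.56226227 0.11654476]
0.018019064430870063 -0.0012861784749954672
```

```bash
python3 -m pendant '{"steps":[[[0,0.03,0.5],[0,-0.02,0],0.6],[[0,0,1],[0,0,0],0.6],[[0,0,1],[0,0,0],0.6],[[0,0,0.8],[0,0,0],0.6],[[0,0,0.5],[0,0,0],0.6],[[0,0,0.2],[0,0,0],0.6],[[0,0,0],[0,0,0],0.6]]}'
python3 - <<'E'
from m import *
t=snap("top","t8.png");c=snap("scene","s8.png")
plan((.492,.327,.044),79.2)
for s,b in((t,(140,180,200,260)),(c,(380,250,480,330))): print(comps(blob(s,(45,80,40),(85,255,255),b),3))
a=cv2.imread("pics/s8.png")[230:330,370:490];b=cv2.imread("pics/t8.png")[170:280,120:230]
o=np.zeros((400,800,3),np.uint8);o[:333,:400]=cv2.resize(a,(400,333),interpolation=cv2.INTER_CUBIC);o[:,400:]=cv2.resize(b,(400,400),interpolation=cv2.INTER_CUBIC);cv2.imwrite("pics/c5.png",o)
E
```

```text
clock: 15.15
eef_pos: [0.492, 0.3272, 0.0446]
eef_rot: [[-0.982, 0.187, 0.001], [0.187, 0.982, -0.0], [-0.001, 0.0, -1.0]]
force: [-0.3, -0.1, 0.7]
width: 0.0686
gripper_force: 0.0
shift tool [ 0.01 -0.04  0.07] turn [0.01 0.02 0.  ] | shift in final axes [ 0.01 -0.04  0.07]
shift tool [ 0.01 -0.04  0.07] turn [-2.00e-02  2.00e-02 -2.25e+01] | shift in final axes [-0.01  0.04  0.07]
pos [0.4925 0.328  0.0458] q [ 8.520e-01  4.280e-01 -6.100e-02  1.000e-03 -1.079e+00 -2.612e+00] w 0.0685 F [-0.3 -0.1 -0.5] gf 0.0 t 15.25
[(array([174.88, 214.88]), np.int32(8))]
[(array([422.36, 287.29]), np.int32(14)), (array([429., 300.]), np.int32(23))]
```

View pics/c5.png

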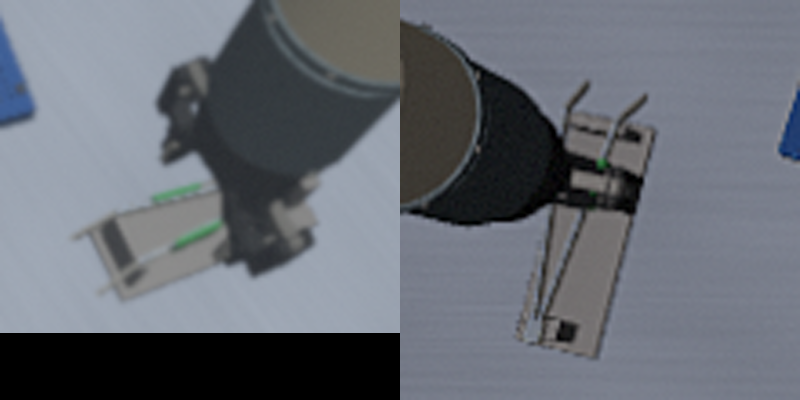

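The left crop shows the fingers astride both pads (greens at 178,192 and 200,236). The right crop shows the tips clear at (585,90) and (640,100). Now I'll close in steps.

```bash
python3 -m pendant '{"steps":[[[0,-0.03,0.05],[0,0,0],0.3],[[0,0,0],[0,0,0],0],[[0,0,0],[0,0,0],-0.15],[[0,0,0],[0,0,0],-0.25],[[0,0,0],[0,0,0],-0.35],[[0,0,0],[0,0,0],-0.45],[[0,0,0],[0,0,0],-0.5],[[0,0,0],[0,0,0],-0.5],[[0,0,0],[0,0,0],-0.5]]}'
python3 -m pendant '{"steps":[[[0,0,-0.2],[0,0,0],-0.5],[[0,0,-0.4],[0,0,0],-0.5],[[0,0,-0.4],[0,0,0],-0.5],[[0,0,-0.4],[0,0,0],-0.5],[[0,0,-0.4],[0,0,0],-0.5],[[0,0,-0.4],[0,0,0],-0.5],[[0,0,-0.2],[0,0,0],-0.5],[[0,0,0],[0,0,0],-0.5]]}'
python3 - <<'E'
from m import *
t=snap("top","t9.png");c=snap("scene","s9.png")
plan((.492,.327,.12),79.2)
a=cv2.imread("pics/s9.png")[210:310,370:490];b=cv2.imread("pics/t9.png")[170:280,120:230]
o=np.zeros((400,800,3),np.uint8);o[:333,:400]=cv2.resize(a,(400,333),interpolation=cv2.INTER_CUBIC);o[:,400:]=cv2.resize(b,(400,400),interpolation=cv2.INTER_CUBIC);cv2.imwrite("pics/c6.png",o)
E
```

```text
clock: 16.15
eef_pos: [0.4922, 0.3269, 0.0442]
eef_rot: [[-0.982, 0.187, 0.002], [0.187, 0.982, 0.001], [-0.002, 0.001, -1.0]]
force: [0.0, -0.5, 6.0]
width: 0.0214
gripper_force: 2.7
clock: 16.95
eef_pos: [0.492, 0.3273, 0.1044]
eef_rot: [[-0.982, 0.187, 0.002], [0.187, 0.982, 0.002], [-0.002, 0.002, -1.0]]
force: [-0.1, -0.0, -0.6]
width: 0.0211
gripper_force: 0.0
shift tool [-0.02  0.01 -0.67] turn [0. 0. 0.] | shift in final axes [-0.02  0.01 -0.67]
shift tool [-0.02  0.01 -0.67] turn [-1.00e-02  0.00e+00 -2.25e+01] | shift in final axes [ 0.02 -0.01 -0.67]
pos [0.4913 0.3268 0.1031] q [ 0.852  0.382  0.024  0.    -1.212 -2.611] w 0.0215 F [ 0.3  0.2 -0.4] gf 0.0 t 17.05
```

View pics/c6.png

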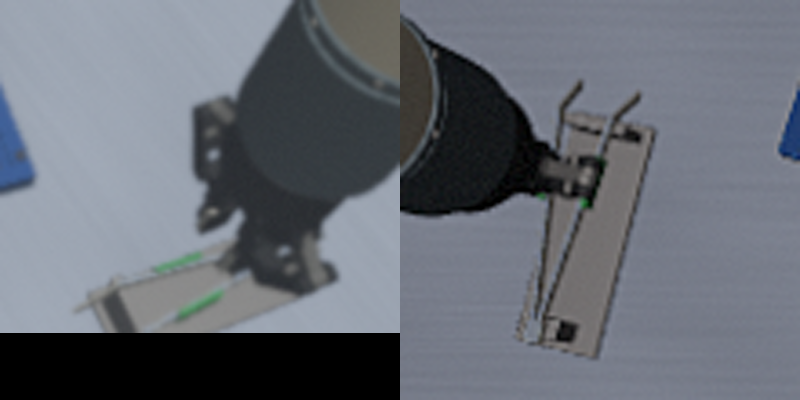

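The tweezers stayed on the stand: greens are still at scene crop (178,262) and (200,305), and the tips are unchanged. I'll check where the fingertips really were in s8 by projection.

Run:
```python
from m import *
c=snap("scene");t=snap("top")
R=np.array([[-.982,.187,0],[.187,.982,0],[0,0,-1.]]);p=np.array([.4925,.328,.0458])
for dz in(0,-.019,-.03,-.045):
    for dy in(-.043,.043):
        P=p+R@[0,dy,dz];print("tool",dz,dy,((proj(c,[P])-[370,230])*3.333).round(),((proj(t,[P])-[120,170])*400/110+[400,0]).round())
a=np.radians(-10.9);u=np.array([np.cos(a),np.sin(a),0]);v=np.array([-u[1],u[0],0]);o=np.array([.497,.326,.061])
for x,y in((-.018,.018),(.018,.018),(-.018,-.018),(.018,-.018)):
    P=o+u*x+v*y+[0,0,.009];print("pad",x,y,((proj(c,[P])-[370,230])*3.333).round(),((proj(t,[P])-[120,170])*400/110+[400,0]).round())
for s,b in((t,(140,180,200,260)),(c,(380,250,480,330))): print(comps(blob(s,(45,60,40),(85,255,255),b),3))
print("tips",onz(t,[[120+580/400*110-110,170+85*.275],[120+(640-400)*.275,170+95*.275]],.021))
```

```text
tool 0 -0.043 [[156. 169.]] [[637. 199.]]
tool 0 0.043 [[214. 277.]] [[518. 174.]]
tool -0.019 -0.043 [[162. 159.]] [[630. 196.]]
tool -0.019 0.043 [[221. 269.]] [[509. 171.]]
tool -0.03 -0.043 [[166. 154.]] [[626. 194.]]
tool -0.03 0.043 [[226. 265.]] [[504. 169.]]
tool -0.045 -0.043 [[171. 146.]] [[620. 192.]]
tool -0.045 0.043 [[232. 258.]] [[496. 166.]]
pad -0.018 0.018 [[221. 226.]] [[539. 197.]]
pad 0.018 0.018 [[176. 244.]] [[551. 145.]]
pad -0.018 -0.018 [[196. 180.]] [[590. 207.]]
pad 0.018 -0.018 [[152. 198.]] [[602. 156.]]
[(array([170.2, 225.4]), np.int32(5))]
[(array([423.46, 288.29]), np.int32(24)), (array([430.06, 300.71]), np.int32(34))]
tips [[0.56786809 0.33755454 0.021     ]
 [0.56114533 0.2941123  0.021     ]]
```

```bash
python3 -m pendant '{"steps":[[[0,0,0],[0,0,0],0],[[0,0,0],[0,0,0],0.4],[[0,0,0],[0,0,0],0.4],[[0,0,0.6],[0,0,0],0.4],[[0,0,0.8],[0,0,0],0.4],[[0,0,0.7],[0,0,0],0.4],[[0,0,0.4],[0,0,0],0.4],[[0,0,0.2],[0,0,0],0.4],[[0,0,0],[0,0,0],0.4]]}'
python3 -m pendant '{"steps":[[[0,0,0],[0,0,0],0],[[0,0,0],[0,0,0],-0.1],[[0,0,0],[0,0,0],-0.15],[[0,0,0],[0,0,0],-0.2],[[0,0,0],[0,0,0],-0.25],[[0,0,0],[0,0,0],-0.25]]}'
python3 -m pendant '{"steps":[[[0,0,0],[0,0,0],-0.3],[[0,0,0],[0,0,0],-0.35],[[0,0,0],[0,0,0],-0.35]]}'
python3 -m pendant '{"steps":[[[0,0,0],[0,0,0],-0.4],[[0,0,0],[0,0,0],-0.45],[[0,0,0],[0,0,0],-0.45]]}'
python3 -m pendant '{"steps":[[[0,0,0],[0,0,0],-0.5],[[0,0,0],[0,0,0],-0.5],[[0,0,0],[0,0,0],-0.5]]}'
```

```text
clock: 18.05
eef_pos: [0.4916, 0.3268, 0.0356]
eef_rot: [[-0.982, 0.187, 0.001], [0.187, 0.982, -0.0], [-0.001, 0.0, -1.0]]
force: [0.0, -0.4, -0.5]
width: 0.0599
gripper_force: 0.0
clock: 18.65
eef_pos: [0.4923, 0.3273, 0.0369]
eef_rot: [[-0.982, 0.187, 0.003], [0.187, 0.982, 0.001], [-0.002, 0.002, -1.0]]
force: [0.1, -0.5, 6.5]
width: 0.0324
gripper_force: 3.7
clock: 18.95
eef_pos: [0.4926, 0.3272, 0.0372]
eef_rot: [[-0.982, 0.187, 0.003], [0.187, 0.982, 0.001], [-0.003, 0.002, -1.0]]
force: [-0.4, -0.4, 6.7]
width: 0.028
gripper_force: 6.8
clock: 19.25
eef_pos: [0.4928, 0.3273, 0.0375]
eef_rot: [[-0.982, 0.187, 0.004], [0.187, 0.982, 0.002], [-0.003, 0.002, -1.0]]
force: [-0.1, 0.2, 8.3]
width: 0.0237
gripper_force: 9.6
clock: 19.55
eef_pos: [0.4929, 0.3274, 0.0376]
eef_rot: [[-0.982, 0.187, 0.004], [0.187, 0.982, 0.002], [-0.004, 0.002, -1.0]]
force: [0.0, -1.1, 8.8]
width: 0.0217
gripper_force: 11.2
```

```bash
python3 -m pendant '{"steps":[[[0,0,-0.1],[0,0,0],-0.5],[[0,0,-0.1],[0,0,0],-0.5],[[0,0,-0.2],[0,0,0],-0.5],[[0,0,-0.3],[0,0,0],-0.5],[[0,0,-0.3],[0,0,0],-0.5],[[0,0,0],[0,0,0],-0.5],[[0,0,0],[0,0,0],-0.5]]}'
python3 - <<'E'
from m import *
t=snap("top","t10.png");c=snap("scene","s10.png")
plan((.492,.327,.12),79.2)
a=cv2.imread("pics/s10.png")[210:310,370:490];b=cv2.imread("pics/t10.png")[170:280,120:230]
o=np.zeros((400,800,3),np.uint8);o[:333,:400]=cv2.resize(a,(400,333),interpolation=cv2.INTER_CUBIC);o[:,400:]=cv2.resize(b,(400,400),interpolation=cv2.INTER_CUBIC);cv2.imwrite("pics/c7.png",o)
E
```

```text
clock: 20.25
eef_pos: [0.4917, 0.3271, 0.0612]
eef_rot: [[-0.982, 0.187, 0.001], [0.187, 0.982, 0.001], [-0.001, 0.001, -1.0]]
force: [0.1, -0.5, -0.4]
width: 0.0216
gripper_force: 8.5
shift tool [-0.02  0.01 -2.37] turn [0. 0. 0.] | shift in final axes [-0.02  0.01 -2.37]
shift tool [-0.02  0.01 -2.37] turn [-1.00e-02  0.00e+00 -2.25e+01] | shift in final axes [ 0.02 -0.01 -2.37]
pos [0.4914 0.3268 0.0606] q [ 0.852  0.414 -0.042  0.    -1.115 -2.611] w 0.0216 F [ 0.1 -0.4 -1. ] gf 8.5 t 20.35
```

View pics/c7.png

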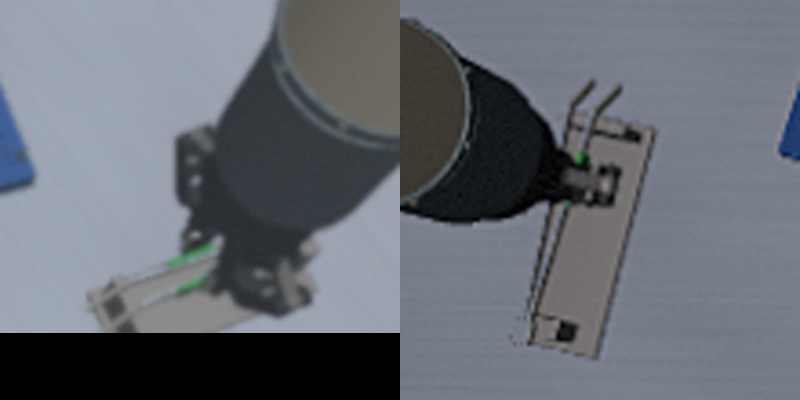

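```bash
python3 -m pendant '{"steps":[[[0,0,-0.2],[0,0,0],-0.53],[[0,0,-0.4],[0,0,0],-0.53],[[0,0,-0.4],[0,0,0],-0.53],[[0,0,-0.5],[0,0,0],-0.53],[[0,0,-0.5],[0,0,0],-0.53],[[0,0,-0.3],[0,0,0],-0.53],[[0,0,-0.1],[0,0,0],-0.53],[[0,0,0],[0,0,-0.3],-0.53],[[0,0,0],[0,0,-0.6],-0.53],[[0,0,0],[0,0,-0.6],-0.53]]}'
python3 -m pendant '{"steps":[[[0,0,0],[0,0,-0.6],-0.53],[[0,0,0],[0,0,-0.6],-0.53],[[0,0,0],[0,0,-0.6],-0.53],[[0,0,0],[0,0,-0.6],-0.53],[[0,0,0],[0,0,-0.6],-0.53],[[0,0,0],[0,0,-0.6],-0.53],[[0,0,0],[0,0,-0.6],-0.53],[[0,0,0],[0,0,-0.6],-0.53],[[0,0,0],[0,0,-0.6],-0.53],[[0,0,0],[0,0,-0.6],-0.53]]}'
python3 -m pendant '{"steps":[[[0,0,0],[0,0,-0.6],-0.53],[[0,0,0],[0,0,-0.6],-0.53],[[0,0,0],[0,0,-0.6],-0.53],[[0,0,0],[0,0,-0.6],-0.53],[[0,0,0],[0,0,-0.5],-0.53],[[0,0,0],[0,0,-0.2],-0.53],[[0,0,0],[0,0,0],-0.53],[[0,0,0],[0,0,0],-0.53]]}'
python3 -c "
from m import *
plan((.5415,.045,.12),163.8)"
```

```text
clock: 21.35
eef_pos: [0.4913, 0.3267, 0.1205]
eef_rot: [[-1.0, -0.025, 0.0], [-0.025, 1.0, -0.0], [-0.0, -0.0, -1.0]]
force: [-0.2, -0.9, -1.4]
width: 0.0208
gripper_force: 9.3
clock: 22.35
eef_pos: [0.4913, 0.3267, 0.1205]
eef_rot: [[-0.651, -0.759, 0.0], [-0.759, 0.651, -0.0], [-0.0, -0.0, -1.0]]
force: [-0.4, -0.7, -0.2]
width: 0.0205
gripper_force: 9.3
clock: 23.15
eef_pos: [0.4915, 0.3268, 0.1208]
eef_rot: [[-0.277, -0.961, 0.001], [-0.961, 0.277, 0.0], [-0.0, -0.001, -1.0]]
force: [0.4, -0.7, -1.0]
width: 0.0199
gripper_force: 9.3
shift tool [10.28 -5.04  0.03] turn [-0.    0.    0.02] | shift in final axes [10.27 -5.07  0.03]
shift tool [10.28 -5.04  0.03] turn [-1.000e-02 -1.000e-02 -2.248e+01] | shift in final axes [-10.27   5.07   0.03]
pos [0.4915 0.3268 0.1208] q [ 0.852  0.37   0.054  0.    -1.253 -1.132] w 0.0199 F [ 0.4 -0.7 -1. ] gf 9.3 t 23.15
```

```bash
python3 -m pendant '{"steps":[[[0.3,-0.15,0],[0,0,0],-0.52],[[0.6,-0.3,0],[0,0,0],-0.52],[[0.8,-0.4,0],[0,0,0],-0.52],[[0.8,-0.4,0],[0,0,0],-0.52],[[0.8,-0.4,0],[0,0,0],-0.52],[[0.8,-0.4,0],[0,0,0],-0.52],[[0.8,-0.4,0],[0,0,0],-0.52],[[0.8,-0.4,0],[0,0,0],-0.52],[[0.8,-0.4,0],[0,0,0],-0.52],[[0.8,-0.4,0],[0,0,0],-0.52]]}'
python3 -m pendant '{"steps":[[[0.8,-0.4,0],[0,0,0],-0.52],[[0.8,-0.4,0],[0,0,0],-0.52],[[0.7,-0.3,0],[0,0,0],-0.52],[[0.5,-0.25,0],[0,0,0],-0.52],[[0.17,-0.07,0],[0,0,0],-0.52],[[0,0,0.4],[0,0,0],-0.52],[[0,0,0.6],[0,0,0],-0.52],[[0,0,0.4],[0,0,0],-0.52],[[0,0,0],[0,0,0],-0.52],[[0,0,0],[0,0,0],-0.52]]}'
python3 - <<'E'
from m import *
t=snap("top","t11.png");c=snap("scene","s11.png")
plan((.5415,.045,.055),163.8)
a=cv2.imread("pics/s11.png")[190:280,300:400];b=cv2.imread("pics/t11.png")[150:250,210:310]
o=np.zeros((400,800,3),np.uint8);o[:360,:400]=cv2.resize(a,(400,360),interpolation=cv2.INTER_CUBIC);o[:,400:]=cv2.resize(b,(400,400),interpolation=cv2.INTER_CUBIC);cv2.imwrite("pics/c8.png",o)
st=manip.read_state();p=np.array(st["eef_pos"]);R=np.array(st["eef_rot"])
tip=p+R@[-.0743,-.0006,.0166]
print("tip pred",tip,"scene crop",(proj(c,[tip])-[300,190])*4,"top crop",(proj(t,[tip])-[210,150])*4+[400,0])
E
```

```text
clock: 24.15
eef_pos: [0.5289, 0.1241, 0.121]
eef_rot: [[-0.276, -0.961, 0.001], [-0.961, 0.276, 0.0], [-0.001, -0.001, -1.0]]
force: [0.2, -0.1, -0.1]
width: 0.0209
gripper_force: 9.1
clock: 25.15
eef_pos: [0.5428, 0.0455, 0.0858]
eef_rot: [[-0.275, -0.962, 0.001], [-0.962, 0.275, 0.0], [-0.0, -0.001, -1.0]]
force: [-0.1, 0.1, 0.4]
width: 0.021
gripper_force: 9.1
shift tool [0.04 0.06 1.26] turn [-0.01  0.01  0.03] | shift in final axes [0.04 0.06 1.26]
shift tool [0.04 0.06 1.26] turn [-1.000e-02 -2.000e-02 -2.247e+01] | shift in final axes [-0.04 -0.06  1.26]
pos [0.5433 0.0455 0.0864] q [ 0.371  0.31  -0.127  0.    -1.131 -0.649] w 0.0207 F [ 0.2 -0.5 -0.5] gf 9.1 t 25.25
tip pred [0.56428727 0.11679168 0.06991866] scene crop [[206.92193494 195.14110814]] top crop [[568.25769966 170.0259217 ]]
```

View pics/c8.png

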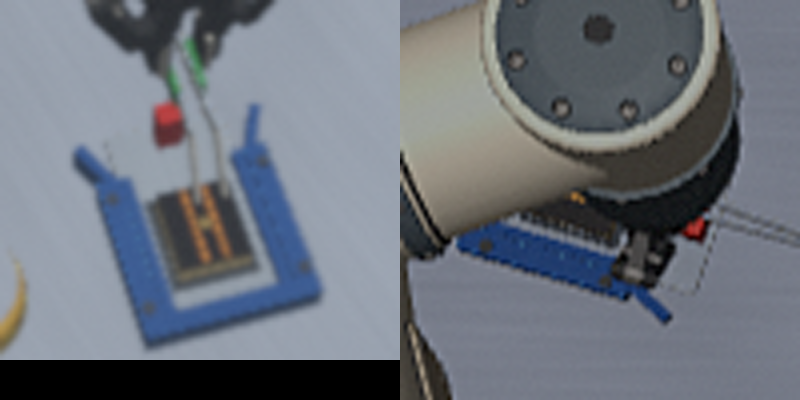

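The tips show in the scene crop at (196,200) and (226,196), within about 1 px of prediction. The insert is at (206,222). Next I'll descend slowly.

```bash
python3 -m pendant '{"steps":[[[0.04,0.04,0.2],[0,0,0],-0.52],[[0,0,0.3],[0,0,0],-0.52],[[0,0,0.3],[0,0,0],-0.52],[[0,0,0.2],[0,0,0],-0.52],[[0,0,0.15],[0,0,0],-0.52],[[0,0,0],[0,0,0],-0.52],[[0,0,0],[0,0,0],-0.52]]}'
python3 - <<'E'
from m import *
c=snap("scene","s12.png")
plan((.5415,.045,.055),163.8)
a=cv2.imread("pics/s12.png")[195:255,320:380];cv2.imwrite("pics/c9.png",cv2.resize(a,(600,600),interpolation=cv2.INTER_CUBIC))
st=manip.read_state();p=np.array(st["eef_pos"]);R=np.array(st["eef_rot"])
for y in(-.007,0,.007):
    tip=p+R@[-.0743,-.0006+y,.0166];print("tip pred",tip.round(4),"crop",((proj(c,[tip])-[320,195])*10).round())
print("insert crop",(proj(c,[[.5622,.1163,.028]])-[320,195])*10)
E
```

```text
clock: 25.95
eef_pos: [0.5417, 0.0445, 0.0571]
eef_rot: [[-0.275, -0.961, 0.001], [-0.961, 0.275, 0.0], [-0.001, -0.001, -1.0]]
force: [-0.4, 0.4, -0.3]
width: 0.0205
gripper_force: 9.1
shift tool [-0.01  0.02  0.09] turn [-0.01  0.01  0.03] | shift in final axes [-0.01  0.02  0.09]
shift tool [-0.01  0.02  0.09] turn [-1.000e-02 -2.000e-02 -2.247e+01] | shift in final axes [ 0.01 -0.02  0.09]
pos [0.5418 0.0446 0.0573] q [ 0.37   0.333 -0.174  0.    -1.061 -0.649] w 0.0206 F [-0.5 -1.  -0.3] gf 9.1 t 26.0
tip pred [0.5696 0.1139 0.0408] crop [[284. 490.]]
tip pred [0.5629 0.1158 0.0408] crop [[309. 483.]]
tip pred [0.5561 0.1178 0.0408] crop [[335. 477.]]
insert crop [[307.9682209  504.99630451]]
```

View pics/c9.png

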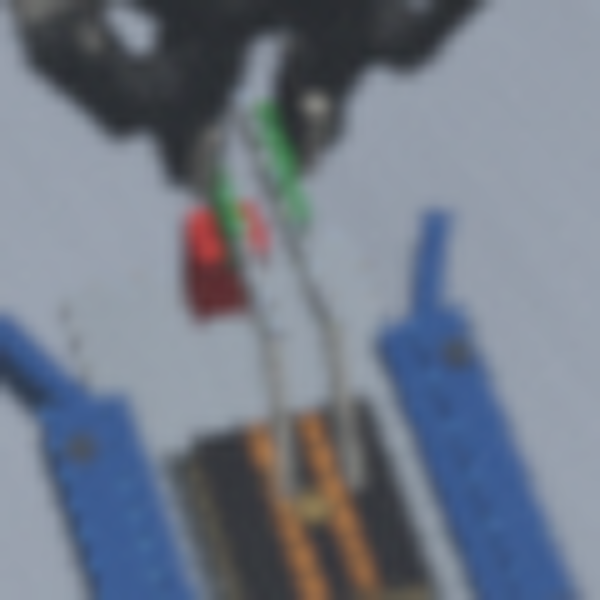

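The tips are at crop (291,495) and (357,487), and the insert is at (313,512). So the tip midpoint is about 2.5 mm toward tool +y, with the gap about right. I'll shift −0.1 in y and come down 5 mm.

```bash
python3 -m pendant '{"steps":[[[0,-0.05,0.05],[0,0,0.03],-0.52],[[0,-0.05,0.05],[0,0,0],-0.52],[[0,0,0.1],[0,0,0],-0.52],[[0,0,0],[0,0,0],-0.52],[[0,0,0],[0,0,0],-0.52],[[0,0,0],[0,0,0],-0.52]]}'
python3 - <<'E'
from m import *
c=snap("scene","s13.png")
plan((.5415,.045,.055),163.8)
a=cv2.imread("pics/s13.png")[195:255,320:380];cv2.imwrite("pics/c10.png",cv2.resize(a,(600,600),interpolation=cv2.INTER_CUBIC))
E
```

```text
clock: 26.6
eef_pos: [0.544, 0.0438, 0.0522]
eef_rot: [[-0.279, -0.96, 0.001], [-0.96, 0.279, 0.0], [-0.001, -0.001, -1.0]]
force: [-0.0, 0.7, -0.6]
width: 0.0209
gripper_force: 9.1
shift tool [-0.02  0.11 -0.11] turn [-0.01  0.01 -0.  ] | shift in final axes [-0.02  0.11 -0.11]
shift tool [-0.02  0.11 -0.11] turn [1.00e-02 1.00e-02 2.25e+01] | shift in final axes [ 0.02 -0.11 -0.11]
pos [0.544  0.0438 0.0522] q [ 0.367  0.342 -0.176 -0.    -1.051 -0.65 ] w 0.0205 F [ 0.3 -1.4  0.2] gf 9.1 t 26.65
```

View pics/c10.png

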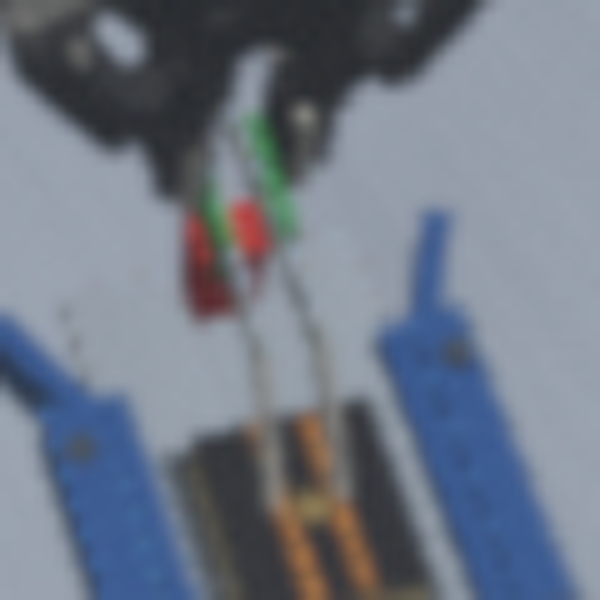

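The tips are at (280,503) and (344,497), each over an orange line, with the midpoint at (312,500) beside the insert at (313,510). They are clear of the panel. Next I'll hold there and hand in.

```bash
python3 -m pendant '{"steps":[[[0,0,0],[0,0,0],-0.52],[[0,0,0],[0,0,0],-0.52],[[0,0,0],[0,0,0],-0.52],[[0,0,0],[0,0,0],-0.52],[[0,0,0],[0,0,0],-0.52],[[0,0,0],[0,0,0],-0.52],[[0,0,0],[0,0,0],-0.52],[[0,0,0],[0,0,0],-0.52],[[0,0,0],[0,0,0],-0.52],[[0,0,0],[0,0,0],-0.52]]}'
python3 -c "
from m import *
print(manip.finish_job())"
```

```text
clock: 27.65
eef_pos: [0.544, 0.0439, 0.0521]
eef_rot: [[-0.279, -0.96, 0.001], [-0.96, 0.279, 0.001], [-0.001, -0.001, -1.0]]
force: [-0.7, 0.3, -0.1]
width: 0.0206
gripper_force: 9.1
the job is handed in; nothing more can be done
None
```

Job handed in at 27.7 s, no verdict returned: the tray is home against its stop, and the gripper holds the tweezers steady, tips about 14 mm apart over the two orange lines and an estimated 6–8 mm above the panel; the first pickup slipped off and a deeper second grasp held.

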